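# Close the firing pot rim on rim

### The job

Close the open firing pot that stands on the grey block: pick up the one clay vessel whose rim is the same size as the pot's, and set it mouth down on the pot, lowered gently rather than dropped, so that the two rims meet all round. Let go and leave the pair standing steady with the pot where it was, and leave the other two clay vessels alone.

Things in the scene. Friction and masses are not known exactly. Their poses are not given: they have to be found in the camera images.
- cover_center (a point): The cover: a loose, round reddish clay vessel standing mouth down on the table. 70 mm tall; straight round body 52 mm across (the part to grip), 4 mm wall, closed flat end 52 mm across on top; at the bottom, round its mouth, a thick flat collar (the rim) 72 mm across and 8 mm high, with a 44 mm opening. About 0.2 kg. Point at its centre, half-way up, 35 mm over its rim plane; z points from the mouth to the closed end (up while mouth down). The right partner for the pot.
- pot_center (a point): The open firing pot: a loose clay vessel of the very same shape and size as the cover but standing mouth up, with a small brass charm inside, on a fixed grey firebrick block (180 x 120 x 30 mm, its top 30 mm over the table). Rim collar 72 mm across, 8 mm high, at its top, 44 mm opening. Point at its centre, half-way up, 35 mm under its rim plane; z points up out of the mouth. About 0.2 kg.
- narrow_center (a point): A bystander: a slim clay vessel mouth down on the table, 70 mm tall, body 31 mm and collar 39 mm across; too narrow, it would fall into the pot. Loose. Point at its centre, half-way up.
- dish_center (a point): A bystander: a low wide clay dish mouth down on the table, 30 mm tall, body 90 mm and collar 104 mm across; too wide. Loose. Point at its centre, half-way up.
Mind the look-alikes: they are no part of the job. Leave any purple or turquoise look-alike of the part that bears cover_center alone.

How it is judged:
By the outcome, as a careful person would: the job done as asked, in the order asked, and still so for the second after the job is handed in, with the robot touching nothing.
It also fails if it takes over 35 s, if anything falls off the work surface, if the arm or the gripper's body presses on something with over 40 N, if the wrist force passes 120 N, or if a joint passes its speed limit or range.

### The arm

A 6-joint arm with a two-finger parallel gripper is mounted at the origin on the work surface. World frame = base frame: x ahead of the robot, y to its left, z up, the work surface at z = 0. Lengths are in m, angles in rad, forces in N, time in s.
With the tool pointing down it reaches from about 0.3 to 0.825 m from the base axis. Payload 5.4 kg.
Tool frame: the origin (TCP) lies midway between the tips of the shut fingers; the grasp point (between the pads) lies 19 mm behind it; z points along the fingers, y is the line along which they close (so a half turn about z gives the same grasp; the last joint's range is limited). The gripper opens to 92 mm and grips with 3 to 60 N. Pads are 20 mm wide; open, the fingers measure 128 mm over their backs; the gripper's body (75 mm by 189 mm) begins 69 mm behind the grasp point.
Start: joints at [-1.381, 0.158, 1.597, -0, 1.386, -0.21], TCP at [0.224, -0.53, 0.215] pointing down, gripper open.
Joint ranges: [-2.91, 2.91], [-0.94, 2.29], [0.18, 2.7], [-1.29, 4.43], [0.17, 2.64], [-3, 3]. Speed limits (rad/s): [2.57, 2.57, 3.14, 3.14, 3.14, 3.14].

### API

Orientations are given as a unit quaternion [w, x, y, z].
In Python, from workcell import manip gives the robot as it stands. The module is installed in compiled form; this text tells all that it offers. Calls block until the motion is done:
- manip.move_to(position, orientation): joint-space move of the TCP to a pose.
- manip.move_l(position, orientation=None, max_speed=0.15, until_force=None): straight line of the TCP; orientation=None keeps the orientation; max_speed is the mean speed in m/s. With until_force (N) it stops when the force on the tool has changed by that much, and returns True; else False.
- manip.movej(angles): joint-space move.
- manip.set_gripper(opening, strength=None): opening from 0.0 (shut) to 1.0 (fully open); strength is the grip in N (None keeps the last); returns when the fingers have stopped.
- manip.pause(seconds).
- manip.ik(position, orientation): joint angles nearest the present ones, or None.
- manip.camera(name): name is "side" or "top"; returns (picture, depth): 384x512x3 uint8, blue, green, red; 384x512 float32, m along the optical axis (not along the pixel's ray), 0 where there is no reading.
- manip.get_calibration(name): a dict with "vfov" (degrees; the focal length in pixels is half the picture's height over the tangent of half this angle, whatever the lens; pixels are square), "cx", "cy" (the principal point, pixels), "distortion" ([k1, k2, p1, p2, k3] as OpenCV has them; the pictures are not rectified), "eye" and "rotation" of the camera in the world. Camera axes: x right, y up, looking along -z (the intrinsics and any distortion apply to the point x, -y, -z); pixel columns grow to the right and rows downward; lengths in m; the calibration is good to about 2 mm. A picture is of the moment at which its call begins. get_calibration takes no time and is no camera call.
A pose or a line that the arm cannot do raises manip.Unreachable and nothing moves.
- manip.finish_job(): hands the job in; it is judged then, once.
Readings, each from a call of its own:
- manip.get_time_s(): time.
- manip.get_joint_positions(): joint angles.
- manip.get_qvel(): joint speeds.
- manip.get_tau(): joint torques, N m.
- manip.get_ee_pos(): TCP position.
- manip.get_tcp_rot(): TCP orientation.
- manip.get_contact_force(): force on the tool from outside, world axes, zero at the start.
- manip.get_wrist_torque(): the same for the moment, N m.
- manip.get_width(): opening from 0.0 (shut) to 1.0 (fully open).
- manip.get_finger_force(): force on a finger pad.
Only numpy, scipy, OpenCV 4.12 (cv2) and the standard library are available. Lean on these libraries where they do the work, as an engineer would, in place of code of your own. Each camera call takes 0.05 s, during which the arm holds its last target. There are 200 camera calls.

## Working session

There is one attempt and no reset: what is moved stays moved. The work goes in short steps, each a Python script; the robot and the scene stay as the last script left them, time stands still between calls to the robot, and variables do not carry over. Pictures are saved under pics/ and viewed, at most 10 in all, crops included, and the job is handed in when it is done.

```bash
mkdir -p pics
cat > h.py <<'E'
import numpy as np, cv2
from workcell import manip
def shot(n):
    im,d=manip.camera(n); return im,d
def K(n):
    c=manip.get_calibration(n); f=192/np.tan(np.radians(c['vfov'])/2)
    return c,np.array([[f,0,c['cx']],[0,f,c['cy']],[0,0,1]]),np.array(c['distortion'],float)
def rays(n,uv):
    c,k,D=K(n); p=cv2.undistortPoints(np.array(uv,float).reshape(-1,1,2),k,D).reshape(-1,2)
    R=np.array(c['rotation'],float).reshape(3,3)
    return np.array(c['eye']),np.c_[p[:,0],-p[:,1],-np.ones(len(p))]@R.T   # unit optical depth
def onplane(n,uv,z):
    e,r=rays(n,uv); return e+r*((z-e[2])/r[:,2])[:,None]
def cloud(n,d):
    v,u=np.mgrid[:384,:512]; e,r=rays(n,np.c_[u.ravel(),v.ravel()])
    P=e+r*d.reshape(-1,1); P[d.ravel()<=0]=np.nan
    return P.reshape(384,512,3)
E
python3 - <<'E'
from h import *
for n in('top','side'):
    im,d=shot(n); cv2.imwrite(f'pics/{n}0.png',im); np.savez(f'{n}0.npz',im=im,d=d); print(manip.get_calibration(n),(d>0).mean())
print(manip.get_time_s(),manip.get_tcp_rot())
E
```

```text
{'vfov': 51.678611349032614, 'cx': 254.48374769216858, 'cy': 185.3270745863071, 'distortion': array([-0.11131599,  0.        ,  0.        ,  0.        ,  0.        ]), 'eye': array([ 0.50059904, -0.01187178,  0.82037941]), 'rotation': array([ 0.71060103,  0.03627216, -0.01454323, -0.70250907])} 0.9962921142578125
{'vfov': 51.92098971281813, 'cx': 251.67461367442664, 'cy': 186.3520698229322, 'distortion': array([0.00414097, 0.        , 0.        , 0.        , 0.        ]), 'eye': array([0.33172355, 0.65573382, 0.45182553]), 'rotation': array([-0.14608677, -0.0892635 ,  0.48989164,  0.85480809])} 0.9958953857421875
0.1 [-8.67868396e-04  9.80083337e-01  1.98584742e-01  4.02849605e-06]
```

Rotation is a quaternion; fix the helper and look.

```bash
sed -i "s/R=np.array(c\['rotation'\],float).reshape(3,3)/q=c['rotation']; R=Rotation.from_quat([q[1],q[2],q[3],q[0]]).as_matrix()/; 1a from scipy.spatial.transform import Rotation" h.py
```

```text
(no output)
```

View pics/top0.png

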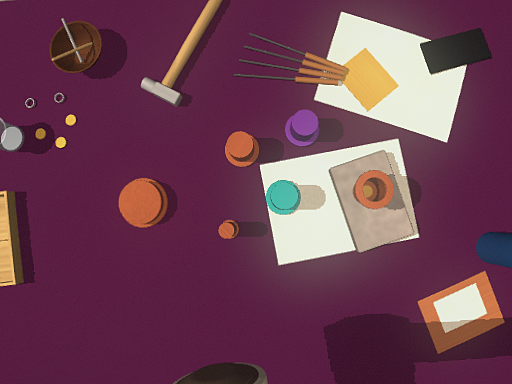

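View pics/side0.png

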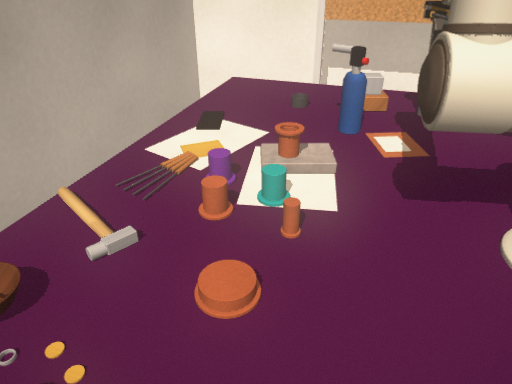

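Cover candidates in the top view are:
- Red-clay vessel at (241,149), side view (215,195). This is the plain mid-size one, so I choose it.
- Purple look-alike at (303,127).
- Turquoise look-alike at (284,197).
- Slim vessel at (229,230).
- Dish at (143,203).

The pot is at (373,189) on the block. Next I measure and check with a close crop.

Run:
```python
from h import *
crops=[]
def fit(n,uv,z):
    P=onplane(n,uv,z)[:,:2]; A=np.c_[2*P,np.ones(len(P))]; s=np.linalg.lstsq(A,(P**2).sum(1),rcond=None)[0]
    return s[:2],np.sqrt(s[2]+s[0]**2+s[1]**2)
for n,seeds in(('top',dict(cover=(241,149),pot=(373,189),narrow=(229,230),dish=(143,203),purple=(302,127),turq=(284,197))),('side',dict(cover=(215,195),pot=(289,135),narrow=(291,218)))):
    f=np.load(n+'0.npz'); im,d=f['im'],f['d']; P=cloud(n,d); hsv=cv2.cvtColor(im,cv2.COLOR_BGR2HSV)
    for k,(u,v) in seeds.items():
        red=((hsv[...,0]<15)|(hsv[...,0]>172))&(hsv[...,1]>110)&(hsv[...,2]>60)
        if k in('purple','turq'): red=np.ones_like(red)
        w=np.zeros_like(red); r=34; w[max(v-r,0):v+r,u-r:u+r]=1
        z=P[...,2]; hi=np.nanpercentile(z[red&w],90)
        # upper face by height, then its outer contour onto its plane
        zt={'pot':.1,'dish':.03}.get(k,.07)
        m=(red&w&(abs(z-zt)<.005)).astype(np.uint8)
        if k=='pot': m=cv2.morphologyEx(m,cv2.MORPH_CLOSE,np.ones((3,3)))
        c=max(cv2.findContours(m,cv2.RETR_EXTERNAL,cv2.CHAIN_APPROX_NONE)[0],key=cv2.contourArea)
        h=cv2.convexHull(c).reshape(-1,2)
        h=cv2.findContours(cv2.fillConvexPoly(np.zeros((384,512),np.uint8),h,1),0,1)[0][0].reshape(-1,2)
        ce,ra=fit(n,h,zt); print(n,k,'ztop %.4f'%hi,ce.round(4),'r %.4f'%ra)
        if k in('cover','pot'): crops.append(cv2.resize(im[v-45:v+45,u-45:u+45],(380,280)))
    if n=='top':
        g=im[150:252,325:420]; 
cv2.imwrite('pics/crop.png',np.vstack([np.hstack(crops[:2]),np.hstack(crops[2:])]))
```

```text
top cover ztop 0.0719 [0.6334 0.041 ] r 0.0254
top pot ztop 0.1019 [ 0.5478 -0.2075] r 0.0353
top narrow ztop 0.0720 [0.4687 0.0642] r 0.0148
top dish ztop 0.0322 [0.5215 0.2452] r 0.0444
top purple ztop 0.0696 [ 0.6774 -0.0837] r 0.0257
top turq ztop 0.0697 [ 0.5358 -0.0446] r 0.0252
side cover ztop 0.0689 [0.6326 0.0486] r 0.0270
side pot ztop 0.0989 [ 0.5472 -0.1979] r 0.0375
side narrow ztop 0.0689 [0.4687 0.0727] r 0.0158
```

View pics/crop.png

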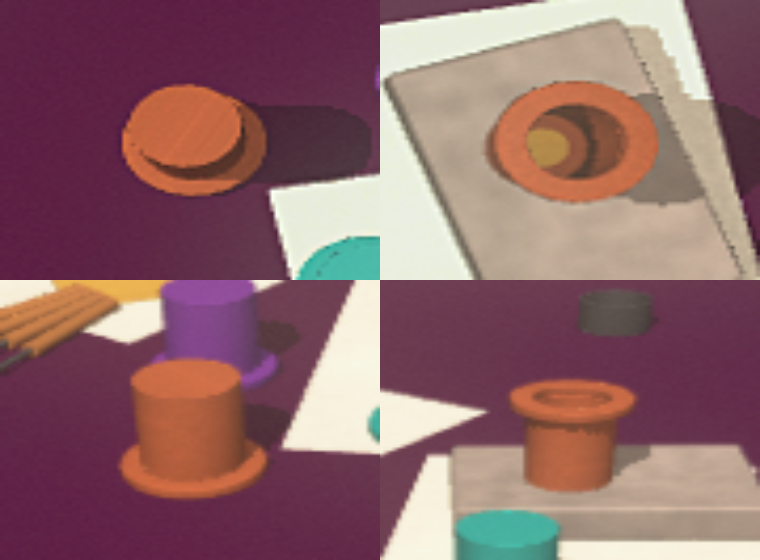

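The crop confirms the choice: the red vessel stands mouth down with its collar and has the same proportions as the pot. Before sweeping across, I check the blue bottle's position and height.

Run:
```python
from h import *
for n in('top','side'):
    f=np.load(n+'0.npz'); P=cloud(n,f['d']); hsv=cv2.cvtColor(f['im'],cv2.COLOR_BGR2HSV)
    m=(hsv[...,0]>100)&(hsv[...,0]<125)&(hsv[...,1]>120)&(hsv[...,2]>50)
    if n=='side': m[:45]=0; m[:,:335]=0; m[140:]=0; m[:,370:]=0; m[45:70,345:368]=1
    Q=P[m]; print(n,m.sum(),np.nanpercentile(Q,[2,50,98],axis=0).round(3).tolist())
for a in([.224,-.53,.40],[.633,.043,.20],[.548,-.205,.25]): print(manip.ik(a,[0,1,0,0]))
```

```text
top 1028 [[0.407, -0.473, 0.008], [0.438, -0.454, 0.071], [0.465, -0.45, 0.126]]
side 1517 [[0.409, -1.871, -0.142], [0.435, -0.457, 0.102], [0.625, -0.447, 0.237]]
[-1.38084300e+00  1.11866187e-01  1.28893550e+00 -4.44089210e-16
  1.74079096e+00  1.89953327e-01]
[-1.22296991e-01  3.20373524e-01  1.43463668e+00 -4.44089210e-16
  1.38658244e+00  1.44849934e+00]
[-5.64358745e-01  1.62487193e-01  1.52247083e+00 -4.44089210e-16
  1.45663463e+00  1.00643758e+00]
```

Run:
```python
from h import *
q=[0,1,0,0]
manip.set_gripper(1.0)
manip.move_l([.224,-.53,.38],max_speed=.25)
manip.move_to([.633,.043,.36],q)
manip.move_l([.633,.043,.11],q,max_speed=.2)
print(manip.move_l([.633,.043,.027],max_speed=.08,until_force=6),manip.get_ee_pos())
manip.set_gripper(0.0,20); manip.pause(.2)
print(manip.get_width()*92,manip.get_finger_force(),manip.get_contact_force(),manip.get_time_s())
im,d=shot('side'); cv2.imwrite('pics/g.png',im[60:330,100:400])
```

```text
False [0.63364896 0.04294212 0.02777981]
51.84923326382797 20.000039488077164 [-0.59767268 -0.23417614  0.36748754] 7.0917
```

View pics/g.png

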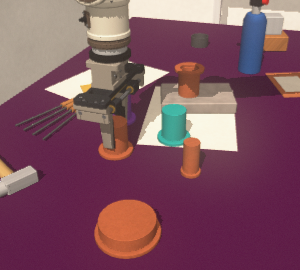

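The grip is good: 51.8 mm wide at 20 N, at 7.1 s. Now I lift, hover over the pot and compare the two rims in the side view.

```bash
cat > rel.py <<'E'
from h import *
def edges(im,d,zlo,zhi):
    """collar pixels of red clay near the pot, within a height band -> points"""
    P=cloud('side',d); hsv=cv2.cvtColor(im,cv2.COLOR_BGR2HSV)
    red=((hsv[...,0]<15)|(hsv[...,0]>172))&(hsv[...,1]>110)&(hsv[...,2]>40)
    m=red&(P[...,2]>zlo)&(P[...,2]<zhi)&(abs(P[...,0]-.548)<.06)&(abs(P[...,1]+.205)<.06)
    return P[m],m
def circ(Q,r=.036):
    # outer wall of the collar: least squares centre with known radius
    from scipy.optimize import least_squares
    s=least_squares(lambda c:np.hypot(*(Q[:,:2]-c).T)-r,Q[:,:2].mean(0)-[.0,.02],loss='soft_l1',f_scale=.001)
    return s.x,np.std(s.fun)
E
python3 - <<'E'
from rel import *
q=[0,1,0,0]
manip.move_l([.6335,.043,.24],q,max_speed=.2)
manip.move_l([.548,-.205,.24],q,max_speed=.25)
manip.move_l([.548,-.205,.150],q,max_speed=.12)
manip.pause(.3)
im,d=shot('side'); np.savez('hov.npz',im=im,d=d); e=manip.get_ee_pos(); print(e,manip.get_time_s(),manip.get_contact_force())
g=e[2]-.0278
for name,lo,hi in(('pot',.0935,.0985),('cover',g+.0005,g+.0065)):
    Q,m=edges(im,d,lo,hi); print(name,len(Q),circ(Q),np.ptp(np.where(m)[1]),np.where(m)[1].min(),np.where(m)[1].max(),Q.mean(0))
cv2.imwrite('pics/hov.png',cv2.resize(im[60:180,220:380],(800,600),interpolation=cv2.INTER_NEAREST))
E
```

```text
[ 0.54820445 -0.20514843  0.15042975] 10.8083 [-0.08219449  0.62104192 -1.84052821]
pot 136 (array([ 0.54964933, -0.20458844]), np.float64(0.005526801595235864)) 30 274 304 [ 0.54499566 -0.19703246  0.09664983]
cover 71 (array([ 0.55091522, -0.20513299]), np.float64(0.001971769001119795)) 30 274 304 [ 0.5435801  -0.17736073  0.12641   ]
```

View pics/hov.png

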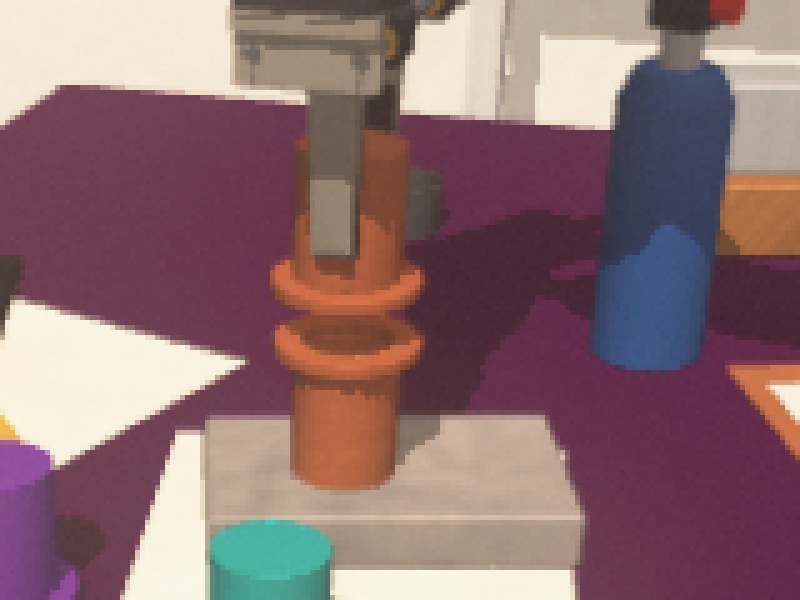

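The side view shows the held cover's collar at crop columns 271–423 and the pot's at 273–423, so they are laterally aligned to under 1 px. I refine along the viewing direction with front-arc points averaged over a few shots.

Run:
```python
from rel import *
S=[shot('side') for _ in range(6)]
im=np.mean([s[0] for s in S],0); d=np.median([s[1] for s in S],0).astype(np.float32)
g=manip.get_ee_pos()[2]-.0278
C=[]
for name,lo,hi in(('pot',.0915,.1005),('cover',g-.001,g+.0085)):
    Q,m=edges(im.astype(np.uint8),d,lo,hi); c=np.array([.549,-.205])
    for _ in range(8):
        k=(np.hypot(*(Q[:,:2]-c).T)>.032)&(Q[:,1]-c[1]>.01); c,s=circ(Q[k])
    # sub-pixel left/right edges: red minus blue half-level crossing, widest over the collar rows
    R=im[...,2]-im[...,0]; rows=np.where(m.any(1))[0]; E=[]
    for r in range(rows.min(),rows.max()+1):
        x=np.arange(262,318,.05); p=np.interp(x,np.arange(512),R[r]); w=x[p>55]
        if len(w): E.append((r,w.min(),w.max()))
    E=np.array(E); print(name,k.sum(),c.round(5),'sd %.4f'%s,'L %.2f R %.2f mid %.2f'%(E[:,1].min(),E[:,2].max(),(E[:,1].min()+E[:,2].max())/2)); C.append(c)
    rr=rows
    print(onplane('side',[[ (E[:,1].min()+E[:,2].max())/2, E[np.argmax(E[:,2]-E[:,1]),0]]],(lo+hi)/2))
print(C[0]-C[1],manip.get_time_s())
f=np.load('top0.npz')
# top view: pot inner opening + outer contour, sharper centre
```

```text
pot 110 [ 0.54941 -0.20685] sd 0.0012 L 274.00 R 304.40 mid 289.20
[[ 0.54885974 -0.20660478  0.096     ]]
cover 108 [ 0.55051 -0.205  ] sd 0.0012 L 273.40 R 304.55 mid 288.98
[[ 0.55231043 -0.21297165  0.12596014]]
[-0.00109443 -0.00184417] 11.1083
```

Run:
```python
from h import *
c,k,D=K('side'); q=c['rotation']; R=Rotation.from_quat([q[1],q[2],q[3],q[0]]).as_matrix()
def pr(p):
    v=(np.array(p)-c['eye'])@R*[1,-1,-1]; return cv2.projectPoints(v.reshape(1,1,3),np.zeros(3),np.zeros(3),k,D)[0].ravel()
g=manip.get_ee_pos()[2]-.0278
for p in((.549,-.206,.096),(.549,-.206,g+.004),(.550,-.206,g+.004),(.549,-.205,g+.004)): print(pr(p))
```

```text
[289.07732306 128.08345698]
[289.57125501 116.03160328]
[289.15902375 115.98507884]
[289.46090437 116.17321874]
```

Depth and silhouette both give the same correction, about (-1.1, -1.8) mm. I apply it and lower slowly.

Run:
```python
from h import *
manip.move_l([.5470,-.2068,.150],[0,1,0,0],max_speed=.02)
manip.move_l([.5470,-.2068,.133],max_speed=.05); manip.pause(.2)
h=manip.move_l([.5470,-.2068,.124],max_speed=.012,until_force=3)
manip.pause(.1); print(h,manip.get_ee_pos(),manip.get_contact_force(),manip.get_time_s())
im,d=shot('side'); cv2.imwrite('pics/set.png',cv2.resize(im[80:170,230:350],(800,600),interpolation=cv2.INTER_NEAREST))
```

```text
True [ 0.54699273 -0.20680526  0.12700394] [ 0.07934924 -0.0403903   6.31650611] 12.6917
```

View pics/set.png

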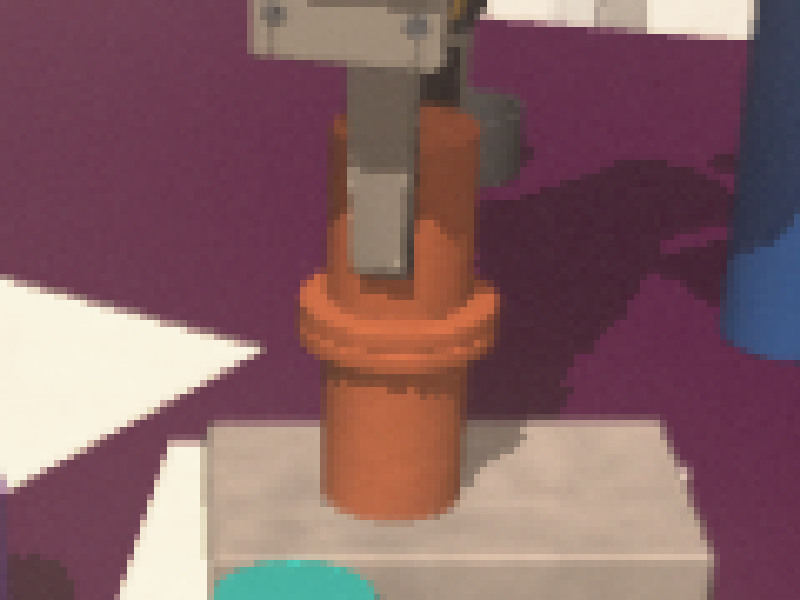

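The collars are flush, with both spanning crop columns about 299–498, and the contact is about 8 N. I release, retreat and check from above and the side.

Run:
```python
from h import *
manip.set_gripper(.62,3); manip.set_gripper(1.0)
manip.move_l([.547,-.2068,.30],max_speed=.12)
manip.move_l([.40,.05,.36],max_speed=.25); manip.pause(.3)
a,_=shot('top'); b,d=shot('side')
P=cloud('side',d); hs=cv2.cvtColor(b,cv2.COLOR_BGR2HSV)
print(manip.get_time_s(),manip.get_width())
cv2.imwrite('pics/end.png',np.hstack([cv2.resize(a[120:255,210:430],(400,300)),cv2.resize(b[80:170,230:350],(400,300))]))
```

```text
17.0583 0.9997929026512168
```

View pics/end.png

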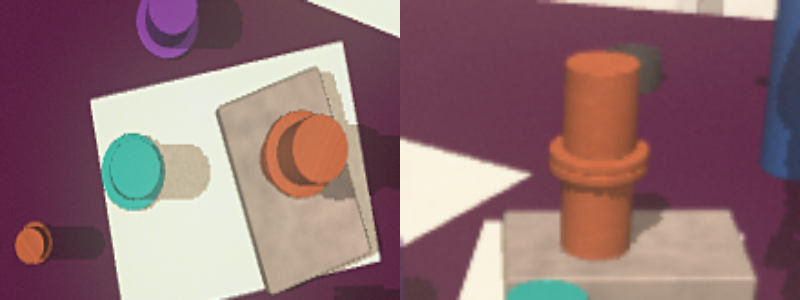

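The pair stands upright with the collars flush (side panel about x=600, y=160), and the other vessels are unmoved. I do one numeric check and hand in if it agrees.

Run:
```python
from rel import *
a,d=shot('top'); P=cloud('top',d); m=((abs(P[...,2]-.17)<.006)&(abs(P[...,0]-.548)<.05)&(abs(P[...,1]+.207)<.05)).astype(np.uint8)
c=max(cv2.findContours(m,0,1)[0],key=len).reshape(-1,2); Q=onplane('top',c,.17)[:,:2]
s=np.linalg.lstsq(np.c_[2*Q,np.ones(len(Q))],(Q**2).sum(1),rcond=None)[0]; print('top face',s[:2])
S=[shot('side') for _ in range(6)]; im=np.median([x[0] for x in S],0).astype(np.uint8); d=np.median([x[1] for x in S],0).astype(np.float32)
for n,lo,hi,r in(('potbody',.04,.085,.026),('collars',.093,.107,.036),('coverbody',.115,.165,.026)):
    Q,_=edges(im,d,lo,hi); k=Q[:,1]>-.2; print(n,circ(Q[k],r))
off=np.hypot(*(s[:2]-[.5478,-.2075])); print(off)
if off<.0035: print(manip.finish_job(),manip.get_time_s())
```

```text
top face [ 0.54705707 -0.2077394 ]
potbody (array([ 0.54948238, -0.20631777]), np.float64(0.0006016902108450496))
collars (array([ 0.54955834, -0.20673432]), np.float64(0.0025603991419387816))
coverbody (array([ 0.54943484, -0.20631216]), np.float64(0.0006015143534310369))
0.0007805478940651942
the job is handed in; nothing more can be done
the job is handed in; nothing more can be done
```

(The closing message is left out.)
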